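# Unclamp a finished adapter plate and add it to the pile

### The job

Slide the vise jaw fully open, then lift out the finished adapter plate (only its short ends can be reached there), lay it flat on the rubber mat and let go. Then take it again, since in the nest only its long sides are open to the fingers, and lower it (do not drop it) between the end walls onto the two plates already there, so that all three lie flat in one square, flush pile. Do not disturb the other things on the bench.

Things in the scene. Friction and masses are not known exactly. Their poses are not given: they have to be found in the camera images.
- vise: grey quick-action bench vise bolted to the bench, no screw. Origin at its foot on the bench, under the centre of the clamped plate. Bed top 30 mm above the bench; bed and jaws are 50 mm wide along y (the foot flange 92 mm, 8 mm high), body from x = -95 to +75 mm. Fixed jaw on the +x side (x = 22 to 50 mm, top at 50 mm), sliding jaw on the -x side (top at 52 mm)
- jaw (a joint): how far the sliding jaw has been slid open, along the vise's -x, in m: 0 closed, 0.020 at its stop. It stays where it is left; sliding it takes about 5 N. A steel lip on it reaches 8 mm over the plate's top edge while closed. Even when fully open the gap is too narrow for a finger
- jaw_handle (a point): top centre of the upright steel pull tab on the sliding jaw: tab 12 mm thick along the vise's x, 30 mm wide along y, its upper 41 mm standing free above the jaw; its top is 93 mm above the bench; axes as the vise's
- plate: the finished part: aluminium adapter plate, a flat block 44 (its x) by 62 (its y, the long way) by 16 (z) mm with three dark bored holes in a row along y; origin at the centre of its underside. At the start it lies flat on the vise bed with its long sides against the jaws; its two short ends stick out 6 mm past the jaws, free
- mat: black rubber mat fixed on the bench, 150 (x) by 140 (y) by 3 mm, empty; origin at the centre of its underside
- nest: grey plastic stacking nest fixed on the bench: floor 6 mm thick, 44 mm wide (x), and two end walls (at +y and -y) 6 mm thick, 44 mm wide, 68 mm high, 69 mm apart inside; open on its +x and -x sides. Small feet reach to y = +-58 mm. Origin at the centre of its underside
- pile_low: first plate of the pile, lying on the nest floor: same aluminium adapter plate, a flat block 44 (its x) by 62 (its y, the long way) by 16 (z) mm with three dark bored holes in a row along y; origin at the centre of its underside
- pile_high: second plate of the pile, lying on the first (underside 22 mm, top 38 mm above the bench): same aluminium adapter plate, a flat block 44 (its x) by 62 (its y, the long way) by 16 (z) mm with three dark bored holes in a row along y; origin at the centre of its underside
- parts_tray: bystander: empty shallow blue tray 110 x 150 x 35 mm
- tape_roll: bystander: yellow ring of tape lying flat, 84 mm across, 18 mm high
- cap_pot: bystander: white open pot, 64 mm across, 60 mm high
- cleaner: bystander: white bottle with black cap, 54 mm across, 120 mm high
- driver: bystander: screwdriver lying on the bench
- pliers: bystander: green-handled pliers lying on the bench
Things that resemble listed ones, but are neither listed nor needed, are in the scene too. There is more than one size of the vise; the one meant has the size given above.

How it is judged:
By the outcome, as a careful person would: the job done as asked, in the order asked, and still so for the second after the job is handed in, with the robot touching nothing.
It also fails if it takes over 72 s, if anything falls off the work surface, if the arm or the gripper's body presses on something with over 40 N, if the wrist force passes 120 N, or if a joint passes its speed limit or range.

### The arm

A 7-joint arm with a two-finger parallel gripper is mounted at the origin on the work surface. World frame = base frame: x ahead of the robot, y to its left, z up, the work surface at z = 0. Lengths are in m, angles in rad, forces in N, time in s.
With the tool pointing down it reaches from about 0.4 to 0.875 m from the base axis. Payload 6.5 kg.
Tool frame: the origin (TCP) lies at the very end of the fingers, on their centre line; the grasp point (between the pads) lies 19 mm behind it (bot.grip_depth is the distance from the TCP to the grasp point, in m); z points along the fingers, y is the line along which they close (so a half turn about z gives the same grasp; the last joint's range is limited). The gripper opens to 88 mm and grips with 3 to 60 N. Pads are 18 mm wide; open, the fingers measure 123 mm over their backs; the gripper's body (75 mm by 187 mm) begins 45 mm behind the grasp point.
Start: joints at [-0.066, 0.536, -0.004, 1.538, 0.003, 1.067, -0.071], TCP at [0.65, 0, 0.239] pointing down, gripper open.
Joint ranges: [-2.7, 2.7], [-0.37, 2.16], [-1.27, 1.26], [0.24, 2.4], [-1.31, 4.45], [0.19, 1.91], [-2.76, 2.76]. Speed limits (rad/s): [2.39, 2.39, 3.14, 3.14, 3.14, 3.14, 3.14].

### API

Orientations are given as a unit quaternion [x, y, z, w].
In Python, from rig import bot gives the robot as it stands. Calls block until the motion is done:
- bot.movep(position, orientation): joint-space move of the TCP to a pose.
- bot.servo_line(position, rot=None, vel=0.15): straight line of the TCP; rot=None keeps the orientation; vel is the mean speed in m/s.
- bot.movej(angles): joint-space move.
- bot.gripper_to(opening): finger opening in m; the grip force is fixed at half the most; returns when the fingers have stopped.
- bot.wait(seconds).
- bot.solve_ik(position, orientation): joint angles nearest the present ones, or None.
- bot.camera(name): name is "scene" or "side" or "wrist"; returns the picture (480x640x3 uint8, blue, green, red); there is no depth.
- bot.camera_params(name): a dict with "K" (3x3 intrinsics, pixels), "distortion" ([k1, k2, p1, p2, k3] as OpenCV has them; the pictures are not rectified), "extrinsics" (4x4, takes a point from camera to world coordinates); the wrist camera has in their place "hand_eye" (4x4, takes a point from camera to tool coordinates, whose origin is the TCP and whose axes are the flange's). Camera axes: x right, y up, looking along -z (the intrinsics and any distortion apply to the point x, -y, -z); pixel columns grow to the right and rows downward; lengths in m; the calibration is good to about 2 mm. A picture is of the moment at which its call begins: read the wrist's pose just before it. camera_params takes no time and is no camera call.
A pose or a line that the arm cannot do raises bot.IKError and nothing moves.
- bot.finish_job(): hands the job in; it is judged then, once.
Readings, each from a call of its own:
- bot.current_clock(): time.
- bot.current_q(): joint angles.
- bot.current_qd(): joint speeds.
- bot.current_joint_efforts(): joint torques, N m.
- bot.current_position(): TCP position.
- bot.current_eef_rot(): TCP orientation.
- bot.current_ft_force(): force on the tool from outside, world axes, zero at the start.
- bot.current_wrist_torque(): the same for the moment, N m.
- bot.current_width(): finger opening in m.
- bot.current_grip_force(): force on a finger pad.
Only numpy, scipy, OpenCV 4.12 (cv2) and the standard library are available. Lean on these libraries where they do the work, as an engineer would, in place of code of your own. Each camera call takes 0.05 s, during which the arm holds its last target. There are 200 camera calls.

## Working session

There is one attempt and no reset: what is moved stays moved. The work goes in short steps, each a Python script; the robot and the scene stay as the last script left them, time stands still between calls to the robot, and variables do not carry over. Pictures are saved under pics/ and viewed, at most 10 in all, crops included, and the job is handed in when it is done.

```bash
ls; mkdir -p pics
python3 - <<'E'
from rig import bot
import cv2,numpy as np
for n in ("scene","side"):
    cv2.imwrite(f"pics/{n}0.png",bot.camera(n)); p=bot.camera_params(n); print(n,{k:np.round(v,4).tolist() for k,v in p.items()})
p=bot.camera_params("wrist");print({k:np.round(v,4).tolist() for k,v in p.items()})
print(bot.current_position(),bot.current_eef_rot(),bot.current_clock(),bot.grip_depth)
E
```

```text
pics
scene {'K': [[545.9145, 0.0, 321.3389], [0.0, 545.9145, 242.1218], [0.0, 0.0, 1.0]], 'distortion': [-0.073, 0.0, 0.0, 0.0, 0.0], 'extrinsics': [[0.476, -0.6156, 0.628, 1.1727], [0.8793, 0.3203, -0.3524, -0.3775], [0.0158, 0.72, 0.6938, 0.8734], [0.0, 0.0, 0.0, 1.0]]}
side {'K': [[497.9043, 0.0, 318.5783], [0.0, 497.9043, 242.1444], [0.0, 0.0, 1.0]], 'distortion': [-0.1267, 0.0, 0.0, 0.0, 0.0], 'extrinsics': [[-0.9892, 0.1001, -0.1074, 0.3671], [-0.1458, -0.7537, 0.6408, 0.8292], [-0.0168, 0.6496, 0.7601, 1.0686], [0.0, 0.0, 0.0, 1.0]]}
{'K': [[372.2302, 0.0, 318.6231], [0.0, 372.2302, 240.484], [0.0, 0.0, 1.0]], 'distortion': [-0.004, 0.0, 0.0, 0.0, 0.0], 'hand_eye': [[-0.0011, 0.9458, 0.3248, 0.0849], [1.0, 0.001, 0.0004, -0.0], [0.0, 0.3248, -0.9458, -0.1469], [0.0, 0.0, 0.0, 1.0]]}
[ 6.49471394e-01 -2.34001214e-05  2.37944368e-01] [ 7.07088183e-01  7.07124972e-01 -5.78275234e-04 -4.90910024e-04] 0.1 0.0187
```

View pics/scene0.png

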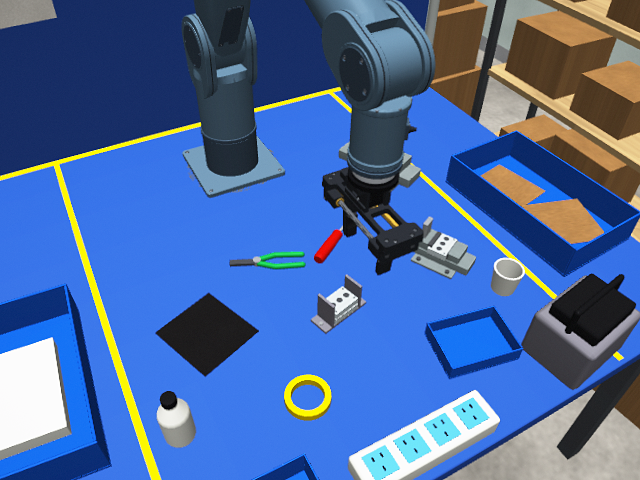

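View pics/side0.png

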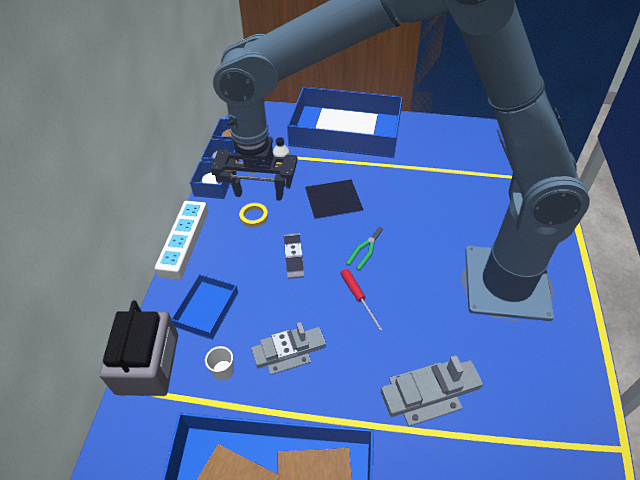

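The scene view shows the nest at about (342,305), the mat at (207,333), and the vise holding the plate at (440,243), partly hidden. The side view shows the vise with its plate at (285,345) and tab at (301,333), the nest at (293,255) and the mat at (334,198). The bigger vise at (430,390) is a decoy. Next I get coarse positions and look from the wrist camera.

```bash
cat > h.py <<'E'
from rig import bot
import cv2,numpy as np
from scipy.spatial.transform import Rotation as R
def pose():
    T=np.eye(4);T[:3,:3]=R.from_quat(bot.current_eef_rot()).as_matrix();T[:3,3]=bot.current_position();return T
def ray(n,px,T=None):
    p=bot.camera_params(n)
    E=p["extrinsics"] if n!="wrist" else T@p["hand_eye"]
    u=cv2.undistortPoints(np.float64(px).reshape(-1,1,2),np.array(p["K"]),np.array(p["distortion"])).reshape(-1,2)
    d=np.c_[u[:,0],-u[:,1],-np.ones(len(u))]@np.array(E)[:3,:3].T
    return np.array(E)[:3,3],d
def plane(n,px,z,T=None):
    o,d=ray(n,px,T); return o+d*((z-o[2])/d[:,2])[:,None]
def proj(n,P,T=None):
    p=bot.camera_params(n); E=np.array(p["extrinsics"]) if n!="wrist" else T@p["hand_eye"]
    c=(np.atleast_2d(P)-E[:3,3])@E[:3,:3]; c=c*[1,-1,-1]
    return cv2.projectPoints(c,np.zeros(3),np.zeros(3),np.array(p["K"]),np.array(p["distortion"]))[0].reshape(-1,2)
def down(a):  # tool z down, tool y (closing line) along world angle a
    y=np.array([np.cos(a),np.sin(a),0]);z=np.array([0,0,-1.]);return R.from_matrix(np.c_[np.cross(y,z),y,z]).as_quat()
def snap(name):
    T=pose();im=bot.camera("wrist");cv2.imwrite(f"pics/{name}.png",im);np.save(f"pics/{name}.npy",T);return im,T
E
python3 - <<'E'
from h import *
for l,px,z in (("plate",[(285,344),(278,337),(292,351)],.046),("tab",[(300,325)],.093),("visefoot",[(275,369),(311,361)],.008),("nestplate",[(293,248),(286,236),(299,236)],.038),("nestfeet",[(287,277),(303,275)],0),("mat",[(306,186),(355,180),(362,210),(315,217)],.003),("pot",[(219,350)],.06),("driver",[(344,272),(360,300),(381,328)],.015),("tray",[(200,277),(237,290),(207,334),(174,318)],.035)):
    print(l,np.round(plane("side",px,z)[:,:2],3).tolist())
print(np.round(plane("scene",[(209,293),(258,332),(206,376),(156,333)],.003)[:,:2],3).tolist())
print(pose())
E
```

```text
plate [[0.543, 0.284], [0.563, 0.268], [0.524, 0.3]]
tab [[0.511, 0.257]]
visefoot [[0.561, 0.332], [0.481, 0.3]]
nestplate [[0.578, -0.01], [0.605, -0.05], [0.569, -0.055]]
nestfeet [[0.584, 0.061], [0.543, 0.048]]
mat [[0.59, -0.292], [0.441, -0.339], [0.408, -0.211], [0.542, -0.164]]
pot [[0.687, 0.329]]
driver [[0.434, 0.035], [0.384, 0.118], [0.325, 0.193]]
tray [[0.802, 0.117], [0.695, 0.143], [0.736, 0.279], [0.83, 0.248]]
[[0.411, -0.217], [0.551, -0.167], [0.599, -0.292], [0.461, -0.346]]
[[-5.21201122e-05  9.99998855e-01 -1.51205264e-03  6.49471394e-01]
 [ 9.99999991e-01  5.19332930e-05 -1.23592362e-04 -2.34001214e-05]
 [-1.23513695e-04 -1.51205907e-03 -9.99998849e-01  2.37944368e-01]
 [ 0.00000000e+00  0.00000000e+00  0.00000000e+00  1.00000000e+00]]
```

```bash
python3 - <<'E'
from h import *
for nm,p,a in (("nest",(.575,-.005,.19),.25),("vise",(.535,.28,.2),np.radians(115))):
    best=None
    for s in (0,np.pi):
        q=bot.solve_ik(p,down(a+s)); print(nm,s,q is not None and np.round(q,2))
        if q is not None and (best is None or np.abs(q-bot.current_q()).max()<best[0]): best=(np.abs(q-bot.current_q()).max(),s)
    bot.movep(p,down(a+best[1])); bot.wait(.2); snap("w_"+nm); print(best,bot.current_clock(),bot.current_position())
E
python3 -c "
import cv2,numpy as np
a=[cv2.imread(f'pics/w_{n}.png') for n in('nest','vise')]
cv2.imwrite('pics/w1.png',cv2.resize(a[1],(800,600)));cv2.imwrite('pics/w0.png',cv2.resize(a[0],(800,600)))"
```

```text
nest 0 [-0.02  0.47 -0.07  1.78  0.04  0.89  0.15]
nest 3.141592653589793 [-0.54  0.54  0.64  1.81 -0.4   0.92 -2.61]
(np.float64(0.24388516590427), 0) 0.8 [ 0.57627754 -0.00481694  0.1905816 ]
vise 0 [-0.19  0.55 -0.51  1.68  0.31  0.99  1.2 ]
vise 3.141592653589793 [-0.69  0.5   0.18  1.71 -0.11  0.94 -1.6 ]
(np.float64(1.0507081566613536), 0) 2.1583 [0.53550279 0.27890308 0.19989936]
```

View pics/w1.png

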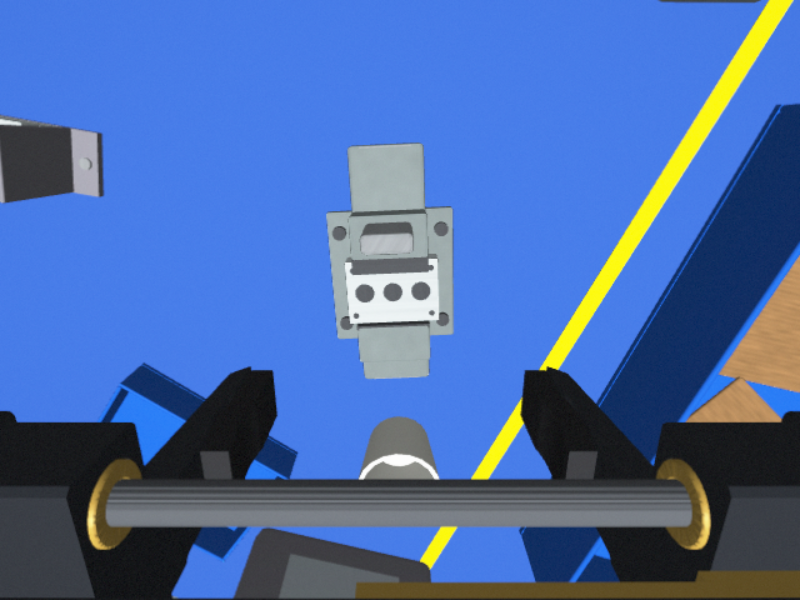

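View pics/w0.png

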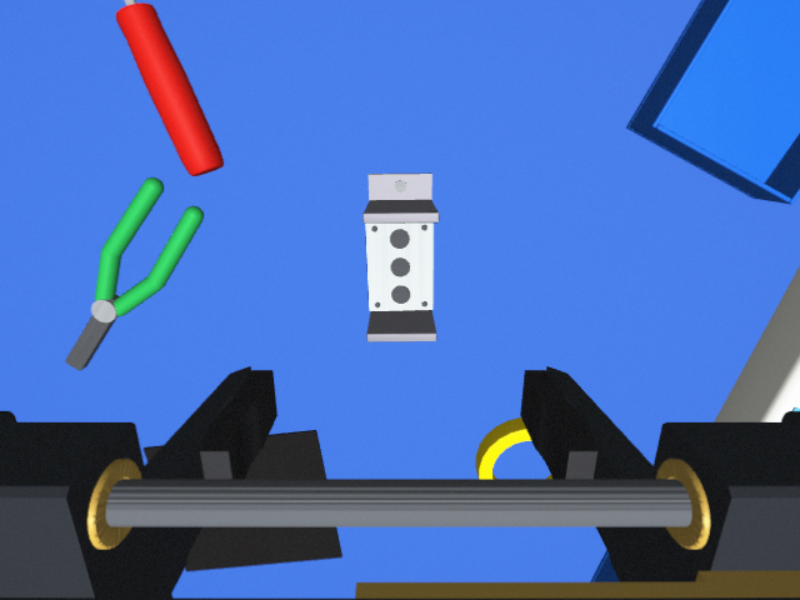

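The vise view (800x600) shows plate holes at (364,293), (393,292) and (421,291), and the tab top around (387,244). The nest view shows the upper plate's holes at (400,239), (400,267) and (400,294) between the end walls. I'll refine these by contour.

```bash
cat >> h.py <<'E'
def holes(im,T,z,approx,r=14):
    """centre, and angle of the row, of three dark holes near approx (px)"""
    g=cv2.cvtColor(im,cv2.COLOR_BGR2GRAY); out=[]
    for c in approx:
        x0,y0=[int(v)-r for v in c]; s=cv2.resize(g[y0:y0+2*r,x0:x0+2*r],None,fx=4,fy=4,interpolation=cv2.INTER_CUBIC)
        cs,_=cv2.findContours((s<150).astype(np.uint8),cv2.RETR_EXTERNAL,cv2.CHAIN_APPROX_NONE)
        m=min(cs,key=lambda k:np.hypot(*(np.array(cv2.minEnclosingCircle(k)[0])-4*r))+ (1e3 if cv2.contourArea(k)<400 else 0))
        (ex,ey),ax,_=cv2.fitEllipse(m); out.append(((ex+.5)/4-.5+x0,(ey+.5)/4-.5+y0)); print(np.round(out[-1],1),np.round(np.array(ax)/4,1))
    P=plane("wrist",out,z,T); d=P[2]-P[0]; return P.mean(0),np.arctan2(d[1],d[0]),P
E
python3 - <<'E'
from h import *
print(bot.current_position(),bot.current_clock())
T=np.load("pics/w_vise.npy");im=cv2.imread("pics/w_vise.png")
a=np.array([(364,293),(393,292),(421,291)])/1.25
c,t,P=holes(im,T,.046,a,10);print("plate",c,np.degrees(t),np.round(P,4).tolist())
s=im[170:220,270:350]; print(cv2.cvtColor(s,cv2.COLOR_BGR2GRAY)[0:45,40])
Tn=np.load("pics/w_nest.npy");imn=cv2.imread("pics/w_nest.png")
c,t,P=holes(imn,Tn,.038,np.array([(400,239),(400,267),(400,294)])/1.25,10);print("pile",c,np.degrees(t),np.round(P,4).tolist())
print("tab",plane("wrist",np.array([(387,244),(362,244),(412,243)])/1.25,.093,T))
cv2.imwrite("pics/z.png",np.hstack([cv2.resize(im[165:275,255:370],(345*1,330),interpolation=2),cv2.resize(imn[130:280,280:360],(200,375),interpolation=2)[:330]]))
E
```

```text
[0.53550279 0.27890308 0.19989936] 2.1583
[291.4 234.2] [13.9 14.6]
[313.9 233.3] [14.  14.6]
[336.2 232.4] [14.1 14.6]
plate [0.54818208 0.27965245 0.046     ] 117.28676925362079 [[0.5569, 0.2627, 0.046], [0.5482, 0.2797, 0.046], [0.5395, 0.2966, 0.046]]
[ 76  79 164 170 169 169 169 170 105  86  83  86  85  86  87  87  90 140
 187 188 190 194 194 192 190 193 191 193 189 191 186 185 190 119 170 170
 169  98  97  94  98  99  98  98  99]
[319.3 190.6] [15.  15.2]
[319.8 213.3] [14.6 14.9]
[320.3 235.2] [13.9 14.6]
pile [0.57622316 0.0011704  0.038     ] -74.49238290158192 [[0.5711, 0.0195, 0.038], [0.5762, 0.0012, 0.038], [0.5813, -0.0172, 0.038]]
tab [[0.51022905 0.25980886 0.093     ]
 [0.51603084 0.24724372 0.093     ]
 [0.50392015 0.27213157 0.093     ]]
```

View pics/z.png

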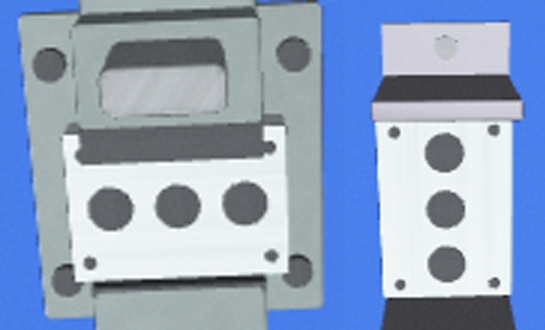

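Both plates and the tab are clearly resolved: plate at (548,280) mm, row of holes at 117.3°, tab 43 mm along the vise's -x. Now I open the jaw.

```bash
cat >> h.py <<'E'
def line(p,rot=None,vel=.12,fix=True):
    p=np.array(p,float); bot.servo_line(p,rot,vel)
    if fix:
        bot.wait(.1); e=p-bot.current_position()
        if np.linalg.norm(e)>.0006: bot.servo_line(p+e,rot,.05); bot.wait(.1)
    return bot.current_position()
TH=np.radians(117.29); VX=np.array([np.sin(TH),-np.cos(TH),0]); VY=np.array([np.cos(TH),np.sin(TH),0])
PL=np.array([.5482,.2797,0]); TAB=np.array([.5102,.2598,0])
E
python3 - <<'E'
from h import *
rot=down(TH-np.pi/2)
bot.gripper_to(.05)
bot.movep(TAB+[0,0,.14],rot)
print(line(TAB+[0,0,.064],rot), bot.current_ft_force())
bot.gripper_to(.005); print("w",bot.current_width(),bot.current_grip_force(),bot.current_ft_force())
p0=bot.current_position()
bot.servo_line(p0-VX*.017,None,.04)
for k in range(18,26):
    bot.servo_line(p0-VX*.001*k,None,.03); bot.wait(.1)
    f=bot.current_ft_force(); print(k,np.round(f@VX,1),np.round((bot.current_position()-p0)@-VX*1e3,2),bot.current_width())
    if abs(f@VX)>18: break
print(bot.current_clock())
E
```

```text
[0.50958556 0.25941597 0.06325739] [ 0.53133717 -0.50972609  0.31383489]
w 0.0117434491151855 30.000965469516814 [ 1.04049293  0.5722253  -1.70436828]
18 4.4 17.56 0.011622400087246272
19 5.5 18.77 0.01152269418152999
20 7.2 18.91 0.011845992038142088
21 10.3 18.91 0.011744702756553026
22 14.0 18.9 0.011884933947126624
23 17.2 18.91 0.01179750086765509
24 20.8 18.9 0.012131812168785677
9.0083
```

The jaw hit its stop: force rose with no further motion. I release, check with the wrist camera, then locate the plate again from close up.

Run:
```python
from h import *
p=bot.current_position()
bot.gripper_to(.04); bot.wait(.1)
q=bot.current_position(); print(q-p)
bot.servo_line([*q[:2],.135],None,.15)
bot.gripper_to(.088)
bot.movep(PL+[0,0,.16],down(TH)); bot.wait(.2)
im,T=snap("w_open"); print(bot.current_position(),bot.current_clock(),T[:3,0])
print(proj("wrist",np.vstack([PL+VY*k+[0,0,.046] for k in(-.019,0,.019)]+[PL-VX*.0629+[0,0,.093]]),T))
print("bottle,tape",plane("scene",[(180,445),(307,398)],0)[:,:2])
cv2.imwrite("pics/w_open8.png",im)
```

```text
[-4.63952290e-03 -2.43423453e-03 -1.61609635e-05]
[0.5480142  0.2797348  0.15997329] 12.65 [-8.88794182e-01 -4.58306515e-01  2.02258337e-04]
[[292.85538504 234.84824461]
 [318.63414441 234.82130758]
 [344.41666676 234.79458438]
 [318.43551392 154.39381962]]
bottle,tape [[ 0.70361919 -0.37720056]
 [ 0.72317758 -0.14757015]]
```

View pics/w_open8.png

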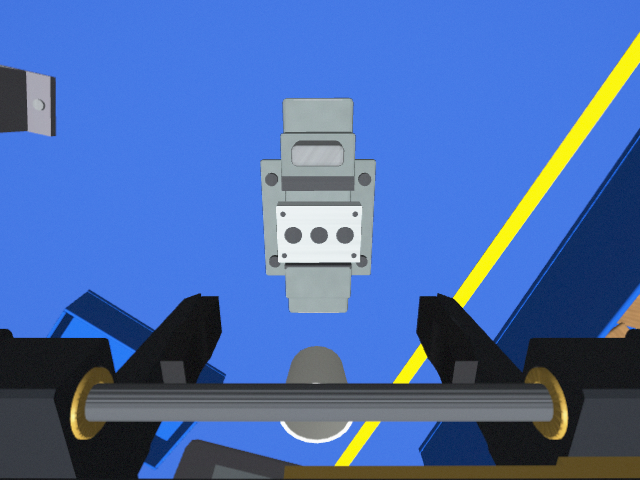

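The jaw is fully open. The holes at (293,235), (319,235) and (345,235) and the tab at (318,155) match the predictions within 1 px. Next: grasp by the short ends, lift, lay on the mat.

Run:
```python
from h import *
print(line(PL+[0,0,.021],down(TH),.12),bot.current_ft_force())
bot.gripper_to(.05); print("w",bot.current_width(),bot.current_grip_force(),bot.current_ft_force(),bot.current_position())
p=bot.current_position()
bot.servo_line(p+[0,0,.04],None,.06); bot.servo_line(p+[0,0,.16],None,.2)
bot.wait(.1);print("w",bot.current_width(),bot.current_ft_force())
M=np.array([.50,-.253,0]); a=np.radians(107)
print("z off (tcp above underside)",p[2]-.030)
bot.movep(M+[0,0,.12],down(a)); zt=.003+p[2]-.030  # negative => TCP would be below the mat
print(zt,bot.current_clock(),bot.current_position(),bot.current_width())
```

```text
[0.54766994 0.27940581 0.02022994] [ 0.56870836  0.72606406 -0.14237238]
w 0.06175055211811225 29.999960996210575 [-0.03429102 -0.243042   -0.00211564] [0.54763036 0.27946197 0.02018882]
w 0.06147595805762733 [-0.60223552 -0.10666872 -1.09849395]
z off (tcp above underside) -0.009811179752263827
-0.006811179752263828 18.5333 [ 0.50091408 -0.25156734  0.12020669] 0.061405849660071565
```

The grip holds, but the finger ends sit 10 mm below the plate's underside, so the plate can't be laid down flat this way. I'll set it back on the vise bed, which is wide open now, and regrip higher.

```bash
cat >> h.py <<'E'
def lower(z,vel=.02,step=.001,fz=6):
    """lower in steps to z or until contact"""
    f0=bot.current_ft_force()[2]; p=bot.current_position()
    while p[2]>z:
        p=p-[0,0,step]; bot.servo_line(p,None,vel)
        if bot.current_ft_force()[2]-f0>fz: break
    bot.wait(.1); return bot.current_position(),bot.current_ft_force()-[0,0,f0]
E
python3 - <<'E'
from h import *
p=np.array([.54763,.27946,.0202])-VX*.004
bot.movep(p+[0,0,.16],down(TH)); bot.wait(.15); print((bot.current_position()-p)@VX,(bot.current_position()-p)@VY)
print(line(p+[0,0,.012],down(TH),.15)-p)
print(lower(.0185))
q=bot.current_position()
bot.gripper_to(.080)
print(line([*q[:2],.033],down(TH),.06),bot.current_clock())
bot.gripper_to(.05); print("w",bot.current_width(),bot.current_grip_force(),bot.current_ft_force())
p=bot.current_position(); np.save("g1.npy",p); print(p)
bot.servo_line(p+[0,0,.03],None,.06); bot.servo_line(p+[0,0,.14],None,.2)
bot.wait(.1);print("w",bot.current_width(),bot.current_ft_force())
M=np.array([.50,-.253,0]); bot.movep(M+[0,0,.12],down(np.radians(107))); bot.wait(.1)
cv2.imwrite("pics/held.png",bot.camera("scene")); snap("heldw")
print(bot.current_clock(),bot.current_width(),bot.current_position())
cv2.imwrite("pics/held2.png",np.hstack([cv2.imread("pics/held.png")[200:440,120:440],cv2.imread("pics/heldw.png")[200:440,160:480]]))
E
```

```text
-6.739675405518218e-05 -0.001391575665559082
[-0.00066371 -0.00039229  0.01108196]
(array([0.54343376, 0.27721968, 0.02009994]), array([-2.88126664, -1.01674757,  9.05268487]))
[0.54344789 0.27715378 0.03309235] 26.2417
w 0.06159822114147841 29.99976485967636 [-0.50413423  0.7079538  -0.59021352]
[0.54332376 0.27718209 0.03284292]
w 0.062092107624400934 [ 0.42821203 -0.8486585  -1.65059737]
30.2333 0.06188221669447751 [ 0.50046764 -0.25220189  0.12007866]
```

View pics/held2.png

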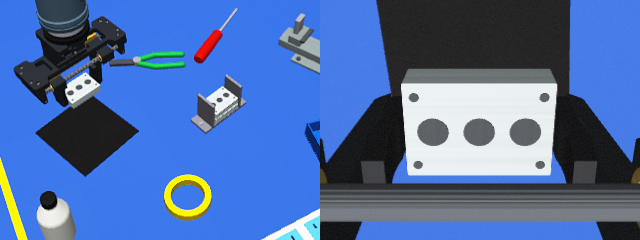

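The plate is held level at the ends, above the empty mat. I lower it, release, and look.

Run:
```python
from h import *
r=down(np.radians(107)); M=np.array([.50,-.253,0])
line(M+[0,0,.016],r,.12); print(lower(.0045,fz=5))
c=bot.current_position(); np.save("matc.npy",c)
bot.gripper_to(.086); bot.wait(.1)
line([*bot.current_position()[:2],.03],r,.08,fix=False)
bot.servo_line(M+[0,0,.13],r,.2); bot.wait(.2)
im,T=snap("mat1"); print(bot.current_clock(),bot.current_position())
# white plate blob
m=(im.min(2)>170).astype(np.uint8); n,l,s,ce=cv2.connectedComponentsWithStats(m); print([ (s[i].tolist()) for i in range(1,n) if s[i][4]>800])
px=proj("wrist",np.array([c[:2].tolist()+[.019]])+np.outer([-.019,0,.019],[np.cos(np.radians(107)),np.sin(np.radians(107)),0]),T); print(px)
cv2.imwrite("pics/mat1c.png",im)
```

```text
(array([ 0.49948729, -0.2528068 ,  0.00574894]), array([-1.28286993,  0.62658277,  6.9828381 ]))
36.2917 [ 0.49928001 -0.25262408  0.12877329]
[[275, 209, 87, 57, 4097]]
[[291.85383197 237.12808357]
 [318.02266237 237.09194163]
 [344.18789228 237.05593904]]
```

View pics/mat1c.png

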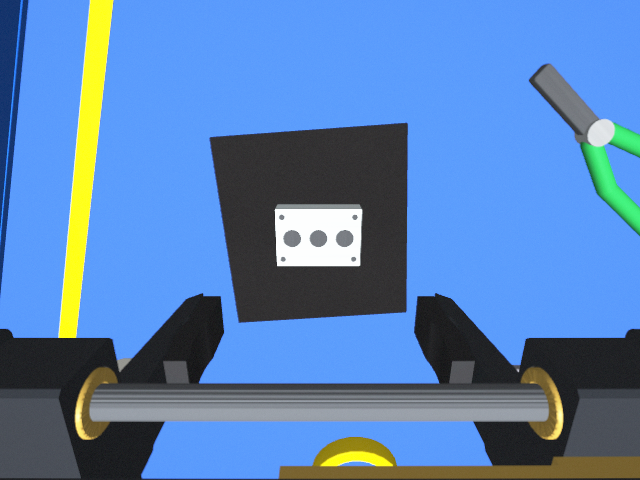

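The plate lies flat on the mat with holes at (292,239), (318,239) and (345,239). I take the same relative view as for the nest, so camera bias cancels, then regrip on the long sides.

Run:
```python
from h import *
c=np.load("matc.npy"); a=np.radians(17)
C0=np.array([c[0],c[1],0])
bot.movep(C0-np.array([-np.sin(a),np.cos(a),0])*.006+[0,0,.171],down(a)); bot.wait(.15)
im,T=snap("mat2")
y=np.array([np.cos(np.radians(107)),np.sin(np.radians(107)),0])
ap=proj("wrist",C0+[0,0,.019]+np.outer([.019,0,-.019],y),T)
m,t,P=holes(im,T,.019,ap,10); print("plate meas",m,np.degrees(t),"mech",c[:2],np.round(P,4).tolist())
m[2]=0; a=(t+np.pi/2) if t<0 else t-np.pi/2; print(np.degrees(a))
bot.gripper_to(.075)
print(line(m+[0,0,.0065],down(a),.14),bot.current_ft_force())
bot.gripper_to(.03); g=bot.current_position(); print("w",bot.current_width(),bot.current_grip_force(),g)
np.save("g2.npy",np.r_[m,a,g]); 
ty=np.array([np.cos(a),np.sin(a),0]);tx=np.array([-np.sin(a),np.cos(a),0]);print("meas-grip along tool x,y mm",(m-g)@tx*1e3,(m-g)@ty*1e3)
bot.servo_line(g+[0,0,.03],None,.06);bot.wait(.1);print(bot.current_width(),bot.current_ft_force(),bot.current_clock())
```

```text
[319.5 191.1] [14.6 14.8]
[319.6 213.9] [14.3 14.4]
[319.5 235.7] [13.5 14. ]
plate meas [ 0.49992613 -0.25288385  0.019     ] -73.00775530714665 mech [ 0.49948729 -0.2528068 ] [[0.4943, -0.2346, 0.019], [0.5, -0.2529, 0.019], [0.5055, -0.2711, 0.019]]
16.992244692853347
[ 0.49938201 -0.25258348  0.00579733] [ 0.01232473  0.17359277 -0.4988843 ]
w 0.04382381850484506 29.99998390674591 [ 0.4993887  -0.25252787  0.0056987 ]
meas-grip along tool x,y mm -0.4974992963221794 0.4099297387957434
0.04374867327197421 [ 0.12505807  0.1874393  -0.41854758] 41.1583
```

Bias is about 0.5 mm and the grip is solid. Now I carry it to the nest and lower it with position correction.

Run:
```python
from h import *
an=np.radians(-74.492+90); r=down(an)
ty=np.array([np.cos(an),np.sin(an),0]);tx=np.array([-np.sin(an),np.cos(an),0])
X=np.array([.57622,.00117,0])-.00041*ty+.0005*tx
p=bot.current_position(); bot.servo_line([*p[:2],.13],None,.2)
bot.movep(X+[0,0,.125],r)
cmd=X+[0,0,.075]; bot.servo_line(cmd,r,.1); bot.wait(.15)
off=np.zeros(3)
for _ in range(2):
    off+=X+[0,0,.075]-bot.current_position(); bot.servo_line(X+[0,0,.075]+off,r,.05); bot.wait(.12)
print("hover err mm",(bot.current_position()-X-[0,0,.075])*1e3,bot.current_width(),bot.current_ft_force(),bot.current_clock())
off[2]=max(min(off[2],.001),-.001)
f0=bot.current_ft_force()
bot.servo_line(X+off+[0,0,.046],r,.04); bot.wait(.1); e=(X-bot.current_position())*[1,1,0]
off+=e; print("e",e*1e3,bot.current_ft_force()-f0)
z=.046
while z>.0385:
    z-=.0007; bot.servo_line(X+off+[0,0,z],r,.02)
    f=bot.current_ft_force()-f0
    if f[2]>5: break
bot.wait(.1)
q=bot.current_position();print(z,q,(q-X)*1e3,bot.current_ft_force()-f0,bot.current_width(),bot.current_clock())
```

```text
hover err mm [-0.05475576 -0.02805381 -0.15444967] 0.04381025544352284 [-0.41890883 -0.31590567 -0.79519872] 44.35
e [-0.20209838  0.02335356 -0.        ] [2.11724264 0.62718352 0.31926026]
0.040400000000000005 [0.57549615 0.00152336 0.04067285] [-1.95093417e-01 -1.88162498e-02  4.06728507e+01] [-1.75982158  0.96174267  6.11746131] 0.043643814140388815 47.425
```

Contact came at the expected height (TCP 40.7 mm). I release by a small opening, rise, and check from above.

Run:
```python
from h import *
an=np.radians(15.508); r=down(an); tx=np.array([-np.sin(an),np.cos(an),0])
bot.gripper_to(.062); bot.wait(.1)
p=bot.current_position(); bot.servo_line([*p[:2],.06],None,.06); bot.servo_line([*p[:2],.12],None,.15); 
bot.gripper_to(.088)
bot.servo_line(p*[1,1,0]-tx*.03+[0,0,.20],r,.2); bot.wait(.2)
im,T=snap("fin"); X=np.array([*p[:2],0])
ap=proj("wrist",X+[0,0,.054]+np.outer([.019,0,-.019],tx),T); print(ap)
m,t,P=holes(im,T,.054,ap,10); print(m,np.degrees(t),bot.current_clock())
s=bot.camera("side");sc=bot.camera("scene")
cv2.imwrite("pics/fin8.png",np.hstack([cv2.resize(im[120:280,240:400],(400,400),interpolation=2),np.vstack([cv2.resize(s[215:290,240:390],(400,200),interpolation=2),cv2.resize(sc[260:340,290:450][:, :],(400,200),interpolation=2)])]))
```

```text
[[320.33840923 163.28156888]
 [320.30527572 187.66325748]
 [320.27344201 211.05014107]]
[320.2 163.9] [15.9 16.5]
[320.1 188.4] [15.6 15.8]
[320.1 211.8] [15.  15.3]
[0.57544255 0.00096818 0.054     ] -74.5919618188782 50.3917
```

View pics/fin8.png

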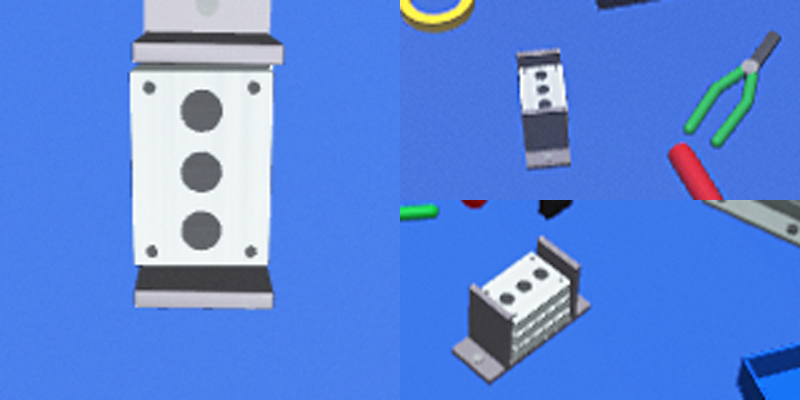

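The top plate lies flat between the end walls, flush to within about 1 mm and 0.1°, and the bystanders are where they were. Handing in.

```bash
python3 -c "
from h import *
print(bot.current_qd().max(),bot.current_clock());print(bot.finish_job())"
```

```text
0.0011527516736035757 50.4917
the job is handed in; nothing more can be done
None
```

The job is handed in at 50.5 s: the jaw was slid to its stop, and the plate was laid on the mat, regripped by its long sides and lowered onto the pile, flush to within about 1 mm; before the mat step I set the plate back on the vise bed once to regrip it higher.

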